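# Count to the third gap by touch and push the carton home

### The arm

A 6-joint arm with a two-finger parallel gripper is mounted at the origin on the work surface. World frame = base frame: x ahead of the robot, y to its left, z up, the work surface at z = 0. Lengths are in m, angles in rad, forces in N, time in s.
With the tool pointing down it reaches from about 0.3 to 0.95 m from the base axis. Payload 3.1 kg.
Tool frame: the origin (TCP) lies between the finger pads; the fingertips stand 14 mm ahead of it and the grasp point (between the pads) lies 5 mm behind it; z points along the fingers, y is the line along which they close (so a half turn about z gives the same grasp; the last joint's range is limited). The gripper opens to 85 mm and grips with 20 to 120 N. Pads are 22 mm wide; open, the fingers measure 114 mm over their backs; the gripper's body (76 mm by 85 mm) begins 54 mm behind the grasp point. The pads swing forward as they close: fully open they stand 13 mm farther back than shut.
Start: joints at [1.226, 0.308, 1.634, -0, 1.2, -0.07], TCP at [0.17, 0.602, 0.245] pointing down, gripper open.
Joint ranges: [-3.06, 3.06], [-0.79, 1.96], [0.05, 2.63], [-1.19, 4.34], [0.05, 2.64], [-2.94, 2.94]. Speed limits (rad/s): [2.79, 2.79, 3.14, 3.14, 3.14, 3.14].

### API

Orientations are given as a unit quaternion [x, y, z, w].
In Python, from cell import robot gives the robot as it stands. Calls block until the motion is done:
- robot.move_to(position, orientation): joint-space move of the TCP to a pose.
- robot.line_to(position, attitude=None, velocity=0.15, stop_force=None): straight line of the TCP; attitude=None keeps the orientation; velocity is the mean speed in m/s. With stop_force (N) it stops when the force on the tool has changed by that much, and returns True; else False.
- robot.movej(angles): joint-space move.
- robot.open_gripper() and robot.close_gripper(grip_force=None): open the fingers fully, or close them until they stop; grip_force is the grip in N (None keeps the last).
- robot.wait(seconds).
- robot.solve_ik(position, orientation): joint angles nearest the present ones, or None.
- robot.get_image(name): name is "scene" or "top"; returns the picture (384x512x3 uint8, blue, green, red); there is no depth.
- robot.get_calibration(name): a dict with "fx", "fy", "cx", "cy" (pixels), "rvec" (rotation vector, rad) and "tvec" (3), from world to camera coordinates, as OpenCV has them. Camera axes: x right, y down, z forward; pixel columns grow to the right and rows downward; lengths in m; the calibration is good to about 2 mm. A picture is of the moment at which its call begins. get_calibration takes no time and is no camera call.
A pose or a line that the arm cannot do raises robot.PlanningError and nothing moves.
- robot.close_job(): hands the job in; it is judged then, once.
Readings, each from a call of its own:
- robot.get_time_s(): time.
- robot.get_joint_positions(): joint angles.
- robot.get_joint_velocities(): joint speeds.
- robot.get_joint_torque(): joint torques, N m.
- robot.get_tool_pos(): TCP position.
- robot.get_orientation(): TCP orientation.
- robot.get_contact_force(): force on the tool from outside, world axes, zero at the start.
- robot.get_moment(): the same for the moment, N m.
- robot.get_width(): opening from 0.0 (shut) to 1.0 (fully open).
- robot.get_grasp_force(): force on a finger pad.
Only numpy, scipy, OpenCV 4.12 (cv2) and the standard library are available. Lean on these libraries where they do the work, as an engineer would, in place of code of your own. Each camera call takes 0.05 s, during which the arm holds its last target. There are 200 camera calls.

### The job

Count along the top of the display rack's back rail with a fingertip, running or tapping it along: touch the rail over the first gap from the end with the tall ball-topped post, then over the second, then over the third, filled gaps counted too, and go no further along the rail. Then push the loose carton, never lifting it, over the board and lengthwise into that third gap until it is fully home against the stop at the back. Leave it there, and leave everything else on the counter where it stands.

Things in the scene. Friction and masses are not known exactly. Their poses are not given: they have to be found in the camera images.
- rack: Fixed, level display rack on a thin white board, 300 (x) by 440 (y) by 8 mm; place and yaw change. Origin: centre of the board's underside, at counter height; x points from the open front apron (robot side) to the rail at the back, y left, z up. Behind the apron stand seven dividers making six gaps open to the front; the board is their floor. The apron, x = -150 to +26 mm, is flat.
- rack_front (a point): Point on the board's top in line with the dividers' front noses: rack x = +26, y = 0, z = 8 mm. The wooden dividers, 8 mm thick and 30 mm high above the board, run back from here along x to the rail, centred at rack y = -168, -112, -56, 0, 56, 112, 168 mm. Gaps are 48 mm wide, centred at rack y = +140, +84, +28, -28, -84, -140 mm.
- rack_stop (a point): Point at the foot of the stop's front face: rack x = +100, y = 0, z = 8 mm. The wooden stop, 14 mm high above the board, closes the back of all the gaps. A flat wooden rail, 20 mm wide in x, runs over the back of all the gaps on the dividers' rear posts, centred at rack x = +110 mm, from y = -176 to +176 mm; its top is level, 58 mm above the counter.
- tall_post: Fixed brass end post with a ball on top, top 118 mm above the counter, stem 14 mm thick, ball 26 mm. Origin: centre of its foot. It stands in line with the rail at rack x = +110 mm and y = +195 or -195 mm (which end changes): gaps are counted from this end, filled or not.
- short_post: Fixed plain brass post without a ball, top 53 mm above the counter, at the other end of the rail. Origin: centre of its foot.
- carton: The loose carton: slim closed brown box with a brass band, 80 (x, its length) by 36 (y) by 22 mm high, 70 to 140 g, flat on the apron before the dividers, its length within 0.25 rad of the rack's x. Origin: centre of its underside. It slides under about 1 N. Fully home, its front end meets the stop: its origin is at rack x = +60 mm and 6 mm of it stand out in front of the divider noses.
- rail_a: The part of the wooden rail over the gap at y = +140 mm in the rack's frame, 40 mm long in y, 20 mm wide in x; rigid and flush with the rest of the rail (between these parts lie 16 mm of rail over each divider). Origin: centre of its top face, 58 mm above the counter.
- rail_b: The part of the wooden rail over the gap at y = +84 mm in the rack's frame, 40 mm long in y, 20 mm wide in x; rigid and flush with the rest of the rail (between these parts lie 16 mm of rail over each divider). Origin: centre of its top face, 58 mm above the counter.
- rail_c: The part of the wooden rail over the gap at y = +28 mm in the rack's frame, 40 mm long in y, 20 mm wide in x; rigid and flush with the rest of the rail (between these parts lie 16 mm of rail over each divider). Origin: centre of its top face, 58 mm above the counter.
- rail_d: The part of the wooden rail over the gap at y = -28 mm in the rack's frame, 40 mm long in y, 20 mm wide in x; rigid and flush with the rest of the rail (between these parts lie 16 mm of rail over each divider). Origin: centre of its top face, 58 mm above the counter.
- rail_e: The part of the wooden rail over the gap at y = -84 mm in the rack's frame, 40 mm long in y, 20 mm wide in x; rigid and flush with the rest of the rail (between these parts lie 16 mm of rail over each divider). Origin: centre of its top face, 58 mm above the counter.
- rail_f: The part of the wooden rail over the gap at y = -140 mm in the rack's frame, 40 mm long in y, 20 mm wide in x; rigid and flush with the rest of the rail (between these parts lie 16 mm of rail over each divider). Origin: centre of its top face, 58 mm above the counter.
- stock_1: A carton like the loose one, already home in the gap at y = +84 mm of the rack; leave it alone. Origin: centre of its underside.
- stock_2: A carton like the loose one, already home in the gap at y = -140 mm of the rack; leave it alone. Origin: centre of its underside.
- praline_1: Bystander: chocolate praline cup, 31 mm wide at the top, 24 mm high, standing near the left or right edge of the board's apron (about 195 mm from its middle line). Origin: centre of its underside.
- praline_2: Bystander: chocolate praline cup, 31 mm wide at the top, 24 mm high, standing near the left or right edge of the board's apron (about 195 mm from its middle line). Origin: centre of its underside.
- praline_3: Bystander: chocolate praline cup, 31 mm wide at the top, 24 mm high, standing near the left or right edge of the board's apron (about 195 mm from its middle line). Origin: centre of its underside.
- tin: Bystander: round can, 64 mm wide, 70 mm high, on the counter to the right of the board. Origin: centre of its underside.
- bowl: Bystander: white bowl, 110 mm wide, 40 mm high, on the counter to the left of the board. Origin: centre of its underside.
- jar: Bystander: jar, 60 mm wide, 100 mm high, on the counter to the left of the board. Origin: centre of its underside.
Mind the look-alikes: they are no part of the job. What is shaped like the carton but purple or turquoise is not meant.

How it is judged:
By the outcome, as a careful person would: the job done as asked, in the order asked, and still so for the second after the job is handed in, with the robot touching nothing.
It also fails if it takes over 69 s, if anything falls off the work surface, if the arm or the gripper's body presses on something with over 40 N, if the wrist force passes 120 N, or if a joint passes its speed limit or range.

## Working session

There is one attempt and no reset: what is moved stays moved. The work goes in short steps, each a Python script; the robot and the scene stay as the last script left them, time stands still between calls to the robot, and variables do not carry over. Pictures are saved under pics/ and viewed, at most 10 in all, crops included, and the job is handed in when it is done.

```bash
mkdir -p pics; python3 - <<'E'
from cell import robot
import cv2
for n in("top","scene"):
    im=robot.get_image(n); cv2.imwrite(f"pics/{n}0.png",im)
    print(n,robot.get_calibration(n))
a=cv2.imread("pics/top0.png");cv2.imwrite("pics/top0b.png",cv2.resize(a,(800,600),interpolation=cv2.INTER_CUBIC))
E
```

```text
top {'fx': 462.23035223184553, 'fy': 462.23035223184553, 'cx': 254.62657994057503, 'cy': 183.8450239538431, 'rvec': array([ 2.12607569, -2.13573018,  0.15801249]), 'tvec': array([0.02055612, 0.50443962, 1.21474193])}
scene {'fx': 379.9097133566826, 'fy': 379.9097133566826, 'cx': 250.36168058921513, 'cy': 196.3479459102035, 'rvec': array([ 1.63203072,  1.74074134, -0.86358199]), 'tvec': array([ 0.02755399, -0.27561012,  1.49788993])}
```

View pics/top0b.png

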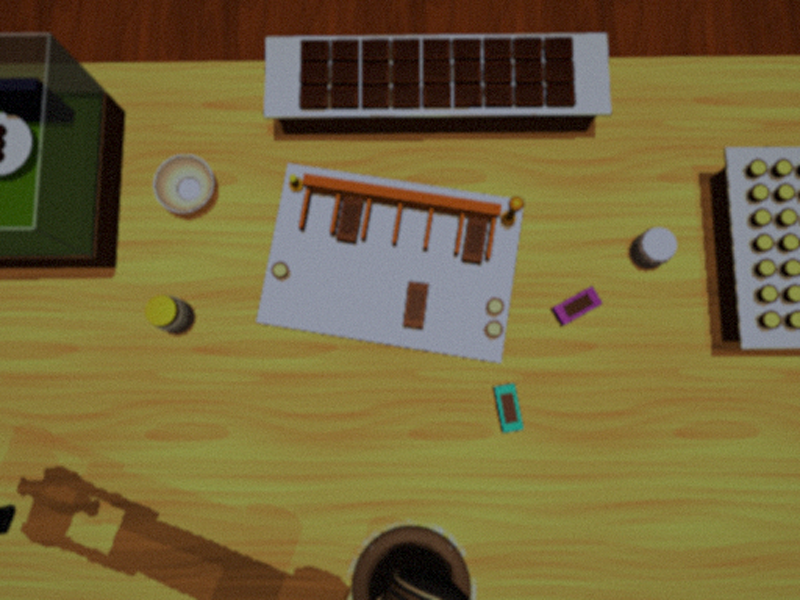

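View pics/scene0.png

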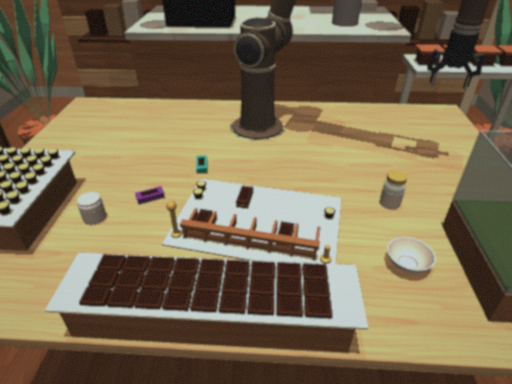

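The top view (800x600 scaling) shows the ball-topped post at (516,204), so counting runs from the right end. Gap 1 (-140) is filled by stock at (476,240), gap 2 is -84, and gap 3 is -28, at about (414,225), and empty.

Three things are carton-shaped:
- Brown at (416,305), on the apron. This fits the description: brown, and in front of the dividers.
- Purple at (577,305), a look-alike.
- Turquoise at (508,408), a look-alike.

I'll measure it and confirm with an overlay crop.

```bash
cat > vis.py <<'E'
import cv2, numpy as np
from cell import robot
C=robot.get_calibration("top")
K=np.array([[C["fx"],0,C["cx"]],[0,C["fy"],C["cy"]],[0,0,1]]); R=cv2.Rodrigues(C["rvec"])[0]; t=C["tvec"]
def back(px,z):
    d=np.c_[px,np.ones(len(px))]@np.linalg.inv(K).T@R; o=-R.T@t
    return (o+d*((z-o[2])/d[:,2])[:,None])[:,:2]
def proj(P): return cv2.projectPoints(np.float64(P),C["rvec"],t,K,None)[0][:,0]
def comp(mask,near):
    n,l,s,c=cv2.connectedComponentsWithStats(mask.astype(np.uint8))
    i=1+np.argmin(np.hypot(*(c[1:]-near).T)+1e3*(s[1:,4]<60)); return l==i
def rect(mask,z):   # centre, yaw of long axis, sizes
    c=max(cv2.findContours(mask.astype(np.uint8),0,1)[0],key=cv2.contourArea)[:,0].astype(float)
    (x,y),(w,h),a=cv2.minAreaRect((back(c,z)*1000).astype(np.float32)); return (x/1e3,y/1e3),(w,h),a
def carton(im,near,z=.022):
    h=cv2.cvtColor(im,cv2.COLOR_BGR2HSV); g=im.max(2)
    m=comp(g<115,near); ys,xs=np.nonzero(m); w=back(np.c_[xs,ys].astype(float),z); c=w.mean(0)
    ev,V=np.linalg.eigh(np.cov((w-c).T)); v=V[:,1]*np.sign(V[0,1])
    return c,np.arctan2(v[1],v[0]),np.sqrt(12*ev[::-1]),m.sum()
def rack2w(pose,P):
    P=np.atleast_2d(P).astype(float); x,y,a=pose; c,s=np.cos(a),np.sin(a)
    return np.c_[x+c*P[:,0]-s*P[:,1],y+s*P[:,0]+c*P[:,1],P[:,2]]
E
python3 - <<'E'
from vis import *
im=cv2.imread("pics/top0.png"); h=cv2.cvtColor(im,cv2.COLOR_BGR2HSV)
print(im[195,240],im[195,266],im[180,200],im[122,230],h[122,230],im[210,190])
# board: low saturation bright
m=cv2.morphologyEx(((h[...,1]<70)&(h[...,2]>110)).astype(np.uint8),cv2.MORPH_OPEN,np.ones((3,3)))
m=comp(m,(248,175)); r=rect(m,.008); print("board",r)
print("carton",carton(im,(266,195)))
# rail, orange
o=(h[...,0]<14)&(h[...,1]>150)&(h[...,2]>100); o[:100]=0;o[170:]=0;o[:,:185]=0;o[:,325:]=0
print("rail",rect(comp(o,(256,125)),.058))
E
```

```text
[165 150 144] [36 50 83] [160 147 140] [ 21  61 135] [ 11 215 135] [122 133 135]
board ((0.559836669921875, 0.030544586181640625), (441.0472717285156, 301.2202453613281), 80.28157043457031)
carton (array([ 0.47573777, -0.0112099 ]), np.float64(-0.1289784688296412), array([0.08209741, 0.03679277]), np.int64(398))
rail ((0.667286865234375, 0.01271661376953125), (347.283935546875, 17.87491226196289), 80.2591323852539)
```

Board (441x301 mm), rail (347 mm) and carton (82x37 mm) all match the given sizes. The rail predicted from the board pose also agrees to 1 mm. Next I'll draw the overlay crop and check IK.

```bash
cat > act.py <<'E'
from vis import *
from scipy.spatial.transform import Rotation as Ro
POSE=(0.5593,0.0307,-0.1697)
a=POSE[2]
def quat(extra=0,flip=0):
    b=a+extra; s=-1 if flip else 1
    y=np.array([np.cos(b),np.sin(b),0])*s; z=np.array([0,0,-1.]); x=np.cross(y,z)
    return Ro.from_matrix(np.c_[x,y,z]).as_quat()
def W(x,y,z): return rack2w(POSE,[x,y,z])[0]
def inrack(c):
    d=np.array(c)-POSE[:2]; return np.array([np.cos(a)*d[0]+np.sin(a)*d[1],-np.sin(a)*d[0]+np.cos(a)*d[1]])
E
python3 - <<'E'
from act import *
im=cv2.imread("pics/top0.png"); c,yaw,s,_=carton(im,(266,195),.030); print(inrack(c),yaw-a,s)
big=cv2.resize(im,None,fx=4,fy=4,interpolation=cv2.INTER_CUBIC)
def poly(P,col): cv2.polylines(big,[np.int32(proj(P)*4+1.5)],True,col,1)
def box(x0,x1,y0,y1,z): return rack2w(POSE,[[x0,y0,z],[x1,y0,z],[x1,y1,z],[x0,y1,z]])
poly(box(-.15,.15,-.22,.22,.008),(0,255,0)); poly(box(.1,.12,-.176,.176,.058),(255,255,0))
for y in np.arange(-3,4)*.056: poly(box(.026,.1,y-.004,y+.004,.038),(255,0,255))
for i,y in enumerate([-.14,-.084,-.028]):
    p=proj(rack2w(POSE,[.11,y,.058]))[0]*4; cv2.putText(big,str(i+1),(int(p[0])-6,int(p[1])+6),0,.6,(255,255,255),2)
r=rack2w((c[0],c[1],yaw),[[-.04,-.018,.03],[.04,-.018,.03],[.04,.018,.03],[-.04,.018,.03]]); poly(r,(0,255,255))
cv2.imwrite("pics/crop1.png",big[390:950,620:1400])
print(robot.get_joint_positions())
for f in(0,1):
    for P in((.11,-.14,.1),(-.076,-.11,.1)): print(f,robot.solve_ik(W(*P),quat(0,f)))
E
```

```text
[-0.07638391 -0.05552593] 0.04072153117035887 [0.08157543 0.03655884]
[ 1.22629300e+00  3.08931660e-01  1.63506504e+00  3.97231087e-07
  1.19972655e+00 -6.97009449e-02]
0 [-2.59323107e-01  5.24918906e-01  1.64742742e+00 -4.44089210e-16
  9.69246324e-01 -8.96231074e-02]
0 [-2.31026465e-01  2.17142335e-01  2.09268065e+00 -4.44089210e-16
  8.31769673e-01 -6.13264650e-02]
1 None
1 None
```

View pics/crop1.png

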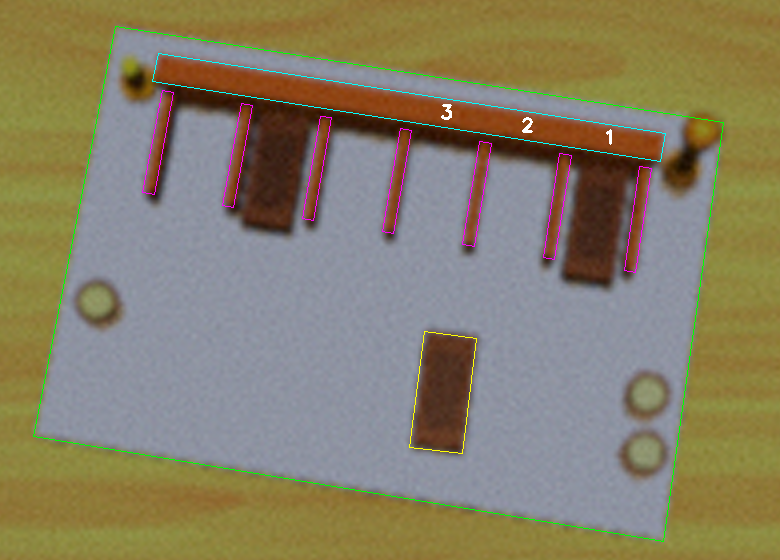

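The overlay fits the board, dividers, rail and the brown carton (crop pixel 443,392). Gaps 1, 2 and 3 are labelled from the ball-post end, and gap 3 is empty. Now the taps.

```bash
python3 - <<'E'
from act import *
j=robot.get_joint_positions(); j[0]=-.2; robot.movej(j)
robot.close_gripper()
q=quat(); robot.move_to(W(.11,-.138,.15),q)
for y in(-.138,-.084,-.030):
    if y>-.13: robot.line_to(W(.11,y,.088),velocity=.12)
    else: robot.line_to(W(.11,y,.088),velocity=.12)
    hit=robot.line_to(W(.11,y,.066),velocity=.03,stop_force=3)
    print(hit,robot.get_tool_pos(),robot.get_contact_force(),robot.get_time_s())
    robot.wait(.1)
    robot.line_to(W(.11,y,.088),velocity=.08)
robot.line_to(W(.11,-.030,.15),velocity=.2)
robot.move_to(W(-.076,-.110,.10),q)
print(robot.get_time_s(),robot.get_width())
im=robot.get_image("scene");cv2.imwrite("pics/s1.png",im)
E
```

```text
True [ 0.64441225 -0.12392608  0.07212422] [-0.33829387  0.45010916  4.50312198] 5.475
True [ 0.65344099 -0.07108966  0.07214546] [-0.45167046  0.02884073  3.37897517] 7.0833
True [ 0.66257256 -0.01788408  0.0721103 ] [0.29127497 0.05133057 3.90592656] 8.6917
10.45 -0.00017198019588416427
```

All three taps made contact at TCP z = 72 mm, which matches a rail top of 58 mm. Next is the sideways push.

```bash
python3 - <<'E'
from act import *
robot.line_to(W(-.076,-.110,.027),velocity=.1)
robot.line_to(W(-.076,-.058,.027),velocity=.03)
print(robot.get_contact_force())
robot.line_to(W(-.076,-.075,.027),velocity=.1)
robot.line_to(W(-.076,-.110,.10),velocity=.15)
robot.line_to(W(-.170,-.150,.10),velocity=.2)
im=robot.get_image("top");cv2.imwrite("pics/t2.png",im)
p=proj(rack2w(POSE,[-.076,-.028,.03]))[0]
c,yaw,s,n=carton(im,p,.030); print(inrack(c),yaw-a,s,n,robot.get_time_s())
cv2.imwrite("pics/t2b.png",cv2.resize(im[90:250,150:350],None,fx=3,fy=3))
E
```

```text
[-0.22504934  0.35791839  1.0006757 ]
[-0.07458016 -0.02964624] -0.0018745065155610363 [0.07939829 0.03383024] 351 14.9833
```

View pics/t2b.png

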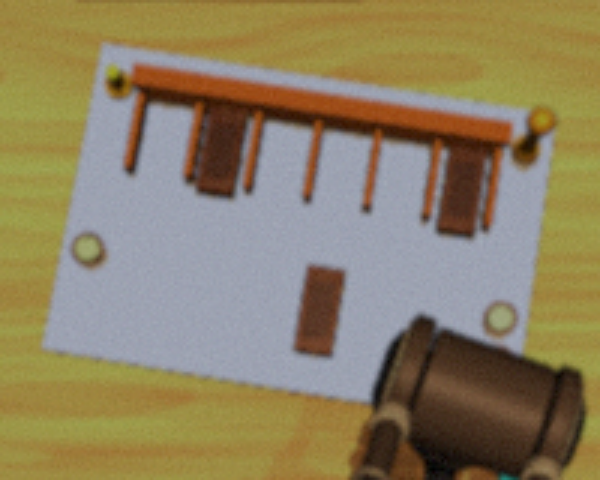

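The carton (320,310 in the crop) is now straight, with yaw error about 0 and y = -29.6 mm, lined up with gap 3. I'll push it lengthwise partway, then check.

```bash
python3 - <<'E'
from act import *
robot.line_to(W(-.160,-.0297,.10),velocity=.15)
robot.line_to(W(-.160,-.0297,.027),velocity=.1)
robot.line_to(W(-.040,-.0285,.027),velocity=.04)
print(robot.get_contact_force(),robot.get_time_s())
robot.line_to(W(-.065,-.0285,.027),velocity=.1)
robot.line_to(W(-.160,-.0285,.12),velocity=.2)
robot.line_to(W(-.170,-.150,.12),velocity=.2)
im=robot.get_image("top");cv2.imwrite("pics/t3.png",im)
p=proj(rack2w(POSE,[.005,-.028,.03]))[0]
c,yaw,s,n=carton(im,p,.030); print(inrack(c),yaw-a,s,n,robot.get_time_s())
cv2.imwrite("pics/t3b.png",cv2.resize(im[90:250,150:350],None,fx=3,fy=3))
E
```

```text
[-1.21758109  0.52945063  0.46744653] 19.975
[ 0.01230654 -0.02845506] 0.008749798266983078 [0.08245516 0.03562426] 376 22.0
```

View pics/t3b.png

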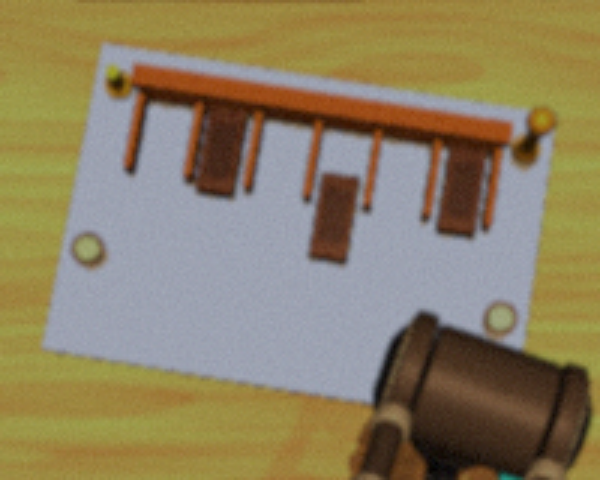

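The carton (334,218) is centred and already entering gap 3. I'll finish the push with a force stop.

```bash
python3 - <<'E'
from act import *
robot.line_to(W(-.160,-.0285,.12),velocity=.2)
robot.line_to(W(-.070,-.0283,.027),velocity=.15)
robot.line_to(W(-.042,-.0283,.027),velocity=.06)
hit=robot.line_to(W(.016,-.028,.027),velocity=.025,stop_force=8)
print(hit,inrack(robot.get_tool_pos()[:2]),robot.get_contact_force(),robot.get_time_s())
robot.wait(.2)
robot.line_to(W(-.065,-.0285,.027),velocity=.1)
robot.line_to(W(-.160,-.0285,.12),velocity=.2)
robot.line_to(W(-.190,-.150,.15),velocity=.2)
im=robot.get_image("top");cv2.imwrite("pics/t4.png",im)
cv2.imwrite("pics/t4b.png",cv2.resize(im[90:250,150:350],None,fx=3,fy=3))
print(robot.get_time_s())
E
```

```text
True [ 0.00554164 -0.0281179 ] [-0.16041152 -0.66209413  0.18002584] 26.1583
28.8583
```

View pics/t4b.png

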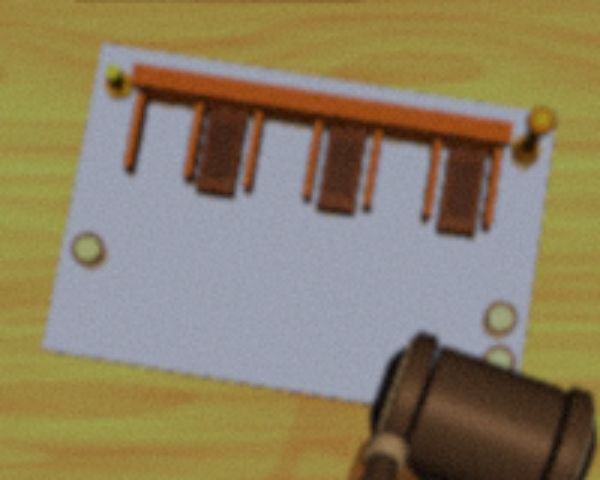

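The carton (341,168) looks level with both stocked cartons. The force had dropped after the stop, so it may have rebounded slightly. One slow second press will settle it.

```bash
python3 - <<'E'
from act import *
robot.line_to(W(-.160,-.0283,.12),velocity=.2)
robot.line_to(W(-.060,-.0283,.027),velocity=.15)
robot.line_to(W(-.005,-.0283,.027),velocity=.06)
hit=robot.line_to(W(.016,-.0283,.027),velocity=.008,stop_force=8)
print(hit,inrack(robot.get_tool_pos()[:2]),robot.get_contact_force(),robot.get_time_s())
robot.wait(.3)
robot.line_to(W(-.03,-.0283,.027),velocity=.04)
robot.line_to(W(-.160,-.0283,.12),velocity=.2)
robot.line_to(W(-.24,-.05,.25),velocity=.2)
im=robot.get_image("top");cv2.imwrite("pics/t5.png",im)
g=cv2.cvtColor(im,cv2.COLOR_BGR2GRAY).astype(np.float32)
xs=np.arange(-.03,.06,.0005)
for y in(.084,-.028,-.140):  # front edge position at z=.03 by dark crossing
    q=np.mean([cv2.remap(g,*[v.astype(np.float32).reshape(-1,1) for v in proj(rack2w(POSE,np.c_[xs,0*xs+y+d,0*xs+.03])).T],cv2.INTER_LINEAR)[:,0] for d in np.arange(-8,9,2)/1e3],0)
    print(y,xs[np.argmax(q<100)])
a4,a0=im.astype(int),cv2.imread("pics/top0.png").astype(int)
d=(cv2.blur(np.abs(a4-a0).max(2).astype(np.float32),(3,3))>35)
n,l,s,c=cv2.connectedComponentsWithStats(d.astype(np.uint8)); print([(s[i,4],c[i].round()) for i in range(1,n) if s[i,4]>12], robot.get_time_s())
E
```

```text
True [ 0.00541582 -0.02842861] [-0.11679311  1.04350075 -0.44053623] 33.4
0.084 0.01400000000000004
-0.028 0.016000000000000042
-0.14 0.01350000000000004
[(np.int32(411), array([263., 148.])), (np.int32(480), array([266., 195.])), (np.int32(16297), array([184., 316.])), (np.int32(173), array([  4., 331.])), (np.int32(84), array([273., 380.])), (np.int32(17), array([297., 382.]))] 36.6333
```

The second press stopped within 0.2 mm of the first. The carton's visible end is at least as deep as the home stock cartons, and the before/after picture shows no change on the counter apart from the carton and the arm. Handing in.

```bash
python3 -c "
from cell import robot
print(robot.close_job())"
```

```text
the job is handed in; nothing more can be done
None
```

The job is handed in: I tapped the rail over gaps 1, 2 and 3 from the ball-post end, then pushed the brown carton into the third gap until it met the stop; nothing else visibly moved, and the last clock reading before hand-in was 36.6 s.

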